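# Centre the jar and arm the run-out turntable

## Task

Get the run-out check ready: without picking it up, nudge the open jar until it stands central on the turntable, with the engraved ring showing all round its foot, and only then arm the drive at the control box - lift the sprung guard cover, throw the toggle beneath it fully over to the back of the box, and let the cover drop shut over it. Keep the jar upright, and leave the other things on the bench where they lie.

Things in the scene. Friction and masses are not known exactly. Their poses are not given: they have to be found in the camera images.
- jar: open white plastic jar without its lid, 68 mm outer diameter, 78 mm high, about 90 g, standing loose on the turntable; origin at the centre of its underside, z up along its axis. Pushed low down (below 30 mm) it slides without tipping.
- platen_mark (a point): centre of the top face of the turntable's flat round platen (aluminium, 130 mm diameter, top face 42 mm above the bench, fixed: gear-locked while the drive is off). A dark cross and a dark engraved ring of 80 mm inner diameter lie round this point. The turntable's round grey housing is 148 mm in diameter.
- control_box: grey control box, fixed, 150 x 150 mm; origin at the centre of its underside, x from its low front to its high back, z up. Its top deck slopes up to the back at 8 degrees: 48 mm high at the front edge, 69 mm at the back edge. Small fixed fittings up to 12 mm high stand at the deck's sides.
- deck (a point): point on the sloping deck at the toggle's foot, 57 mm above the bench, with a frame: x up the slope to the back, z square off the deck. In it: toggle pivot at x 0, z 6 mm; cover hinge axis along y at x 50, z 20 mm; the deck's front edge at x -66. Two fixed side walls flank the toggle, 26 mm high, x -24 to 58, 75 mm apart inside.
- guard (a joint): angle of the guard cover: 0 shut, grows as its front is lifted, stop at 0.60 rad, so it always hangs over the toggle and the tool must come in under it, tilted. A spring always shuts it (1.3 to 2.5 N at the lip). Shut, it is a flat smooth steel flap 90 mm wide, 80 mm from hinge to front, its underside 48 mm off the deck. The front is open below the lip.
- guard_lip (a point): middle of the underside of the cover's front lip, moves with the cover. The lip is edged with a smooth black nylon bead, 86 mm wide, that slides easily up the face of a tilted finger pushed in under it. Shut, this point is at deck x -30, z 32 mm, with 29 mm of free height beneath it (a 3 mm switch plate lies there, x -42 to 62).
- toggle (a joint): angle of the toggle under the cover: 0 off, leaning 20 degrees towards the box's front; 0.70 rad on, leaning 20 degrees to its back. It snaps over its middle (0.35) to either end by itself; about 1.5 N at its tip moves it.
- toggle_tip (a point): centre of the toggle's thick end, 3 mm below its very tip; steel bat lever 34 mm long from its pivot, 10 mm thick at the end. Off, it is at deck x -11, z 35 mm; on, at x +11.
- cap: bystander: white jar cap, 68 mm diameter, 19 mm high, lying on the bench behind the turntable; origin at the centre of its underside
- pen: bystander: ball pen, 145 mm long, 9 mm high, lying on the bench near the front; origin at its middle
- closed_jar: bystander: white jar with its lid on, 68 mm diameter, 84 mm high; origin at the centre of its underside
- tape: bystander: roll of packing tape lying flat, 96 mm diameter, 48 mm high; origin at the centre of its underside
- block: bystander: black rubber block 40 x 60 x 22 mm near the front edge; origin at the centre of its underside
Mind the look-alikes: they are no part of the job. Leave any black or orange look-alike of the jar alone.

How it is judged (in metres and radians):
On the way, in this order (a step that is already met when the one before it is completed fails the run):
1. the jar stands central on the ring (within 6 mm), upright, let go, with the switch still off (horizontal distance between jar and platen_mark below 0.006 m and angle between jar's own z axis and vertical below 0.08 rad and contact force between the fingers and jar below 0.05 N and linear speed of jar below 0.01 m/s and value of joint toggle below 0.15 rad), for 0.2 s.
2. with the cover lifted, the toggle is thrown on (value of joint toggle above 0.6 rad and value of joint guard above 0.2 rad), for 0.05 s.
At the end, for the whole second after the job is handed in: The toggle is on (over 0.6 rad), the guard cover is shut over it (under 0.06 rad), and the jar stands upright and still on the platen with its centre within 6 mm of the ring's centre (value of joint toggle above 0.6 rad and value of joint guard below 0.06 rad and horizontal distance between jar and platen_mark below 0.006 m and angle between jar's own z axis and vertical below 0.08 rad and z of jar in the frame of platen_mark below 0.004 m and linear speed of jar below 0.01 m/s); the robot touches nothing.
It fails at once if the jar is lifted more than 15 mm off the platen (z of jar in the frame of platen_mark above 0.015 m).
It fails at once if the jar is tipped by more than 20 degrees (angle between jar's own z axis and vertical above 0.35 rad).
It fails at once if a bystander (cap, pen, closed jar, tape roll or rubber block) is moved by more than 30 mm (distance of any of cap, pen, closed_jar, tape, block from where it was at the start of the episode above 0.03 m).
It also fails if it takes over 45 s, if anything falls off the work surface, if the arm or the gripper's body presses on something with over 40 N, if the wrist force passes 120 N, or if a joint passes its speed limit or range.

## Robot

A 6-joint arm with a two-finger parallel gripper is mounted at the origin on a cart in front of the work surface, level with it; the furniture and walls round the work are solid. World frame = base frame: x ahead of the robot, y to its left, z up, the work surface at z = 0. Lengths are in mm, angles in degrees, forces in N, time in s.
With the tool pointing down it reaches from about 325 to 925 mm from the base axis. Payload 3.1 kg.
Tool frame: the origin (TCP) lies at the very end of the fingers, on their centre line; the grasp point (between the pads) lies grasp_offset behind it (grasp_offset is the distance from the TCP to the grasp point, in mm); z points along the fingers, y is the line along which they close (so a half turn about z gives the same grasp; the last joint's range is limited). The gripper opens to 85 mm and grips with 20 to 120 N. Pads are 22 mm wide; open, the fingers measure 114 mm over their backs; the gripper's body (76 mm by 85 mm) begins 54 mm behind the grasp point. The pads swing forward as they close: fully open they stand 13 mm farther back than shut.
Start: joints at [-75.069, 12.427, 92.441, -0, 75.132, -6.429], TCP at [227.662, -582.073, 193.8] pointing down, gripper open.
Joint ranges: [-157.48, 157.48], [-44.54, 120.13], [17.64, 146.25], [-64.5, 244.5], [7.68, 150.69], [-147.95, 147.95]. Speed limits (degrees/s): [159.86, 159.86, 180, 180, 180, 180].

## Interface

Orientations are given as [roll, pitch, yaw] about the fixed x, y, z axes, in that order (R = Rz(yaw) Ry(pitch) Rx(roll)).
In Python, from station import * gives the robot as it stands. Calls block until the motion is done:
- goto(position, orientation): joint-space move of the TCP to a pose.
- move_l(position, attitude=None, speed=150): straight line of the TCP; attitude=None keeps the orientation; speed is the mean speed in mm/s.
- move_j(angles): joint-space move.
- grip(opening, squeeze=None): finger opening in mm; squeeze is the grip in N (None keeps the last); returns when the fingers have stopped.
- wait(seconds).
- solve_ik(position, orientation): joint angles nearest the present ones, or None.
- get_obs(): the state.
- get_image(name): name is "scene" or "side" or "wrist"; returns the picture (400x640x3 uint8, red, green, blue); there is no depth.
- get_calibration(name): a dict with "fx", "fy", "cx", "cy" (pixels), "R" (3x3) and "t" (3): a world point X has camera coordinates R X + t; the wrist camera has in their place "mount" (4x4, takes a point from camera to tool coordinates, whose origin is the TCP and whose axes are the flange's). Camera axes: x right, y down, z forward; pixel columns grow to the right and rows downward; lengths in mm; the calibration is good to about 2 mm. A picture is of the moment at which its call begins: read the wrist's pose just before it. get_calibration takes no time and is no camera call.
A pose or a line that the arm cannot do raises Unreachable and nothing moves.
- sign_off(): hands the job in; it is judged then, once.
Trained networks look in the newest picture that a camera, given by its name, has taken for a name from the list of things; names that differ only in an ending like _2 or _b are one class to them, and where a whole thing is asked for, a point or a joint stands for the part that bears it (a point fixed in the world has none). Each returns a list of dicts, best first, with "score" (0 to 1); they miss things now and then, are a little off and sometimes report something else, mostly with a low value. They report only what shows in the picture. A call takes as long as a camera call. They do not tell look-alikes from the thing itself.
- spot_in(name, camera): "extent" ([centre column, centre row, width, height] in pixels, round what is visible of it).
- regions_of(name, camera): "region" (400x640 bool, what is visible of it) and "extent" ([centre column, centre row, width, height] in pixels, round what is visible of it).
The state is a dict: "t": time; "joint_pos": joint angles; "qvel": joint speeds; "effort": joint torques, N m; "tcp_pos": TCP position; "ee_rot": TCP orientation; "wrist_force": force on the tool from outside, world axes, zero at the start; "moment": the same for the moment, N m; "grip_width": finger opening in mm; "grip_force": force on a finger pad.
Only numpy, scipy, OpenCV 4.12 (cv2) and the standard library are available. Lean on these libraries where they do the work, as an engineer would, in place of code of your own. Each camera call takes 0.05 s, during which the arm holds its last target. There are 200 camera calls.

## Working session

There is one attempt and no reset: what is moved stays moved. The work goes in short steps, each a Python script; the robot and the scene stay as the last script left them, time stands still between calls to the robot, and variables do not carry over. Pictures are saved under pics/ and viewed, at most 10 in all, crops included, and the job is handed in when it is done.

```bash
mkdir -p pics; ls
python3 - <<'E'
from station import *
import cv2,numpy as np
for n in("scene","side"):
    im=get_image(n); cv2.imwrite(f"pics/{n}0.png",im[:,:,::-1])
    c=get_calibration(n); print(n,c)
    for k in("jar","platen_mark","control_box","guard","guard_lip","toggle","cap","closed_jar","tape"):
        try: print(k,[(round(d["score"],2),np.round(d["extent"]).tolist()) for d in spot_in(k,n)][:4])
        except Exception as e: print(k,e)
print(get_calibration("wrist")); o=get_obs(); print(o)
E
```

```text
pics
scene {'fx': 495.19565559204256, 'fy': 495.19565559204256, 'cx': 315.54777729907727, 'cy': 196.89301625309454, 'R': array([[-0.60283117, -0.79780143,  0.01036633],
       [-0.43832629,  0.32029399, -0.83981059],
       [ 0.66668181, -0.51080783, -0.54278054]]), 't': array([ 416.57199184,  258.96086357, 1187.16178279])}
jar [(0.93, [305.0, 202.0, 23.0, 34.0]), (0.91, [352.0, 198.0, 26.0, 36.0]), (0.71, [326.0, 186.0, 24.0, 34.0])]
platen_mark [(0.72, [305.0, 225.0, 49.0, 37.0])]
control_box [(0.7, [360.0, 166.0, 68.0, 52.0])]
guard [(0.79, [361.0, 151.0, 36.0, 22.0]), (0.46, [291.0, 192.0, 13.0, 16.0])]
guard_lip [(0.61, [360.0, 153.0, 37.0, 20.0])]
toggle [(0.28, [359.0, 167.0, 63.0, 45.0])]
cap [(0.51, [290.0, 192.0, 18.0, 18.0]), (0.38, [321.0, 262.0, 19.0, 22.0])]
closed_jar [(0.64, [226.0, 269.0, 27.0, 42.0])]
tape [(0.62, [209.0, 254.0, 35.0, 38.0])]
side {'fx': 390.8868271147239, 'fy': 390.8868271147239, 'cx': 321.8058898481403, 'cy': 202.71356630691272, 'R': array([[-0.82121536, -0.57060395,  0.00405883],
       [-0.33688148,  0.47907545, -0.81055388],
       [ 0.46056075
[... 989 characters left out ...]
,
         1.00000000e+00]])}
{'t': 1.0, 'joint_pos': array([-7.50694224e+01,  1.24282518e+01,  9.24406181e+01, -2.07905135e-03,
        7.51294603e+01, -6.42943883e+00]), 'qvel': array([ 0.07798525, -0.04054479, -0.10159142,  0.04691144,  0.02505091,
       -0.06883648]), 'effort': array([ 1.34962543e-04, -3.96893299e+01, -3.04267538e+01, -3.62482353e-05,
        6.47029774e-04, -8.59576144e-07]), 'tcp_pos': array([ 227.64959492, -582.09479643,  193.79519792]), 'ee_rot': array([1.79998566e+02, 2.18378602e-03, 2.13605499e+01]), 'wrist_force': array([0.46428586, 0.27432276, 0.97848449]), 'moment': array([0.03959896, 0.00177617, 0.01432597]), 'grip_force': 0.0, 'grip_width': 85.47857232204376}
```

```bash
cat > h.py <<'E'
from station import *
import numpy as np,cv2
from scipy.spatial.transform import Rotation as Ro
def cam(n,o=None):
    c=get_calibration(n)
    if n!="wrist": return c,np.array(c["R"]),np.array(c["t"])
    T=np.eye(4);T[:3,:3]=Ro.from_euler("xyz",o["ee_rot"],degrees=True).as_matrix();T[:3,3]=o["tcp_pos"]
    W=np.linalg.inv(T@np.array(c["mount"])); return c,W[:3,:3],W[:3,3]
def ray(C,u,v,z):
    c,R,t=C; d=R.T@np.array([(u-c["cx"])/c["fx"],(v-c["cy"])/c["fy"],1]); p=-R.T@t
    return p+d*(z-p[2])/d[2]
def proj(C,X):
    c,R,t=C; q=R@np.asarray(X,float)+t; return np.array([c["fx"]*q[0]/q[2]+c["cx"],c["fy"]*q[1]/q[2]+c["cy"]])
E
python3 - <<'E'
from h import *
for n in("scene","side"):
    C=cam(n); im=cv2.imread(f"pics/{n}0.png")
    a=im[120:330,180:430]; cv2.imwrite(f"pics/{n}0c.png",cv2.resize(a,None,fx=3,fy=2.85,interpolation=cv2.INTER_CUBIC))
C=cam("scene");D=cam("side")
print(ray(C,305,225,42),ray(D,319,237,42)); print(ray(C,360,166,40),ray(D,344,163,40))
for p in((305,202),(352,198),(326,186)):print(ray(C,*p,81 if p[0]==305 else 39))
for p in((322,182),(319,210),(351,199),(307,281)):print(ray(D,*p,81 if p[0]==319 else 39))
E
```

```text
[477.02983164 199.10701198  42.        ] [484.2306325  221.81591868  42.        ]
[ 642.00106579 -150.37188973   40.        ] [ 637.21498948 -144.16160849   40.        ]
[523.31518865 165.35876934  81.        ]
[ 5.08230735e+02 -2.28371746e-01  3.90000000e+01]
[609.59206957  20.71889979  39.        ]
[631.33678472  -3.83697022  39.        ]
[521.85955044 168.31724619  81.        ]
[507.38951187  23.09596601  39.        ]
[420.10410271 360.9775088   39.        ]
```

View pics/side0c.png

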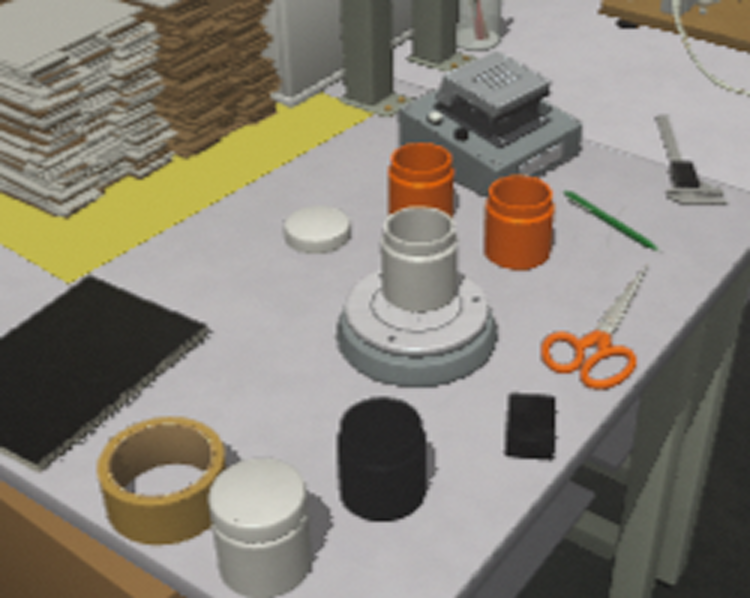

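View pics/scene0.png

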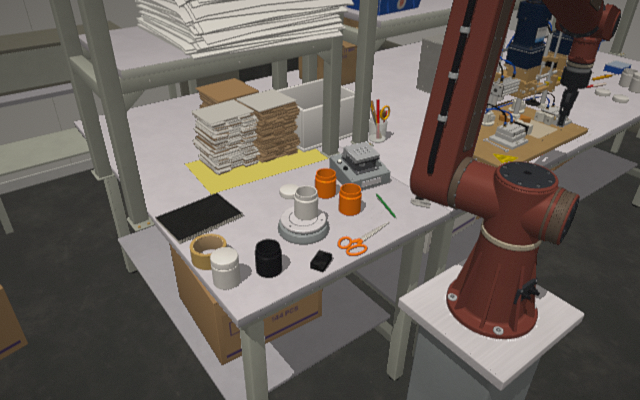

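The side view shows the open white jar on the turntable, off-centre towards the back-left of the ring. There are two orange look-alikes between it and the control box. Next I'll take closer wrist views.

Run:
```python
from h import *
goto([590,-140,260],[180,0,180])
o=get_obs(); im=get_image("wrist"); cv2.imwrite("pics/w1.png",im[:,:,::-1]); C=cam("wrist",o)
for k in("control_box","guard","guard_lip","toggle_tip"):
    print(k,[(round(d["score"],2),np.round(d["extent"]).tolist()) for d in spot_in(k,"wrist")][:3])
print(o["tcp_pos"],o["ee_rot"],o["joint_pos"])
goto([445,190,260],[180,0,180])
o=get_obs(); im=get_image("wrist"); cv2.imwrite("pics/w2.png",im[:,:,::-1]); C=cam("wrist",o)
for k in("jar","platen_mark"):
    print(k,[(round(d["score"],2),np.round(d["extent"]).tolist()) for d in spot_in(k,"wrist")][:3])
print(o["tcp_pos"],o["ee_rot"],o["t"],o["joint_pos"])
```

```text
control_box [(0.85, [323.0, 194.0, 144.0, 144.0]), (0.28, [320.0, 207.0, 100.0, 94.0])]
guard [(0.69, [322.0, 207.0, 100.0, 97.0])]
guard_lip [(0.92, [322.0, 206.0, 97.0, 93.0])]
toggle_tip []
[ 589.74544904 -140.74557597  259.80443079] [-1.79985369e+02 -2.26155616e-02  1.79927843e+02] [-2.00403896e+01  7.56821772e+00  9.09294019e+01 -2.17117425e-02
  8.15186406e+01 -1.09965030e+02]
jar [(0.9, [173.0, 209.0, 74.0, 68.0]), (0.88, [190.0, 277.0, 70.0, 39.0]), (0.85, [297.0, 233.0, 59.0, 80.0])]
platen_mark [(0.95, [312.0, 203.0, 111.0, 108.0])]
[445.70026155 189.38279239 260.1469311 ] [-1.79978590e+02  3.81754741e-02  1.79946582e+02] 4.6667 [ 1.47317575e+01 -8.05851082e+00  1.06464143e+02 -3.07761636e-02
  8.15629214e+01 -7.52103103e+01]
```

View pics/w1.png

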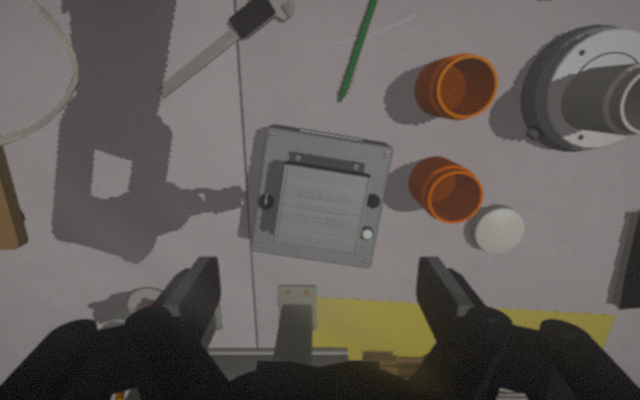

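View pics/w2.png

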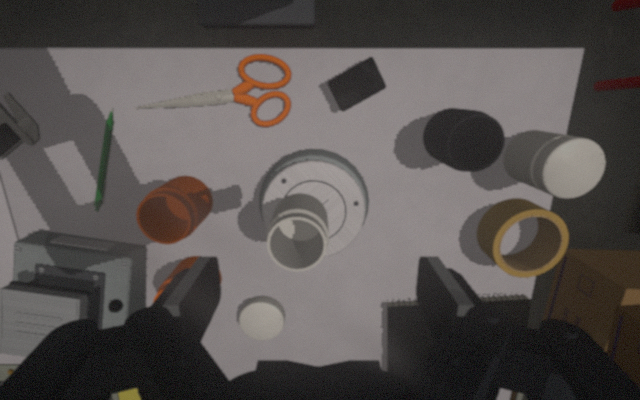

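The scene views show the box with its cover lip facing the robot (w1, lip edge around (285-370,165-178)). In w2 the jar rim is at about (297,243) and the platen at about (315,203). I'll fit both properly.

Run:
```python
from h import *
a=cv2.imread("pics/w1.png")[110:280,235:405]; b=cv2.imread("pics/w2.png")[130:290,240:390]
a=cv2.resize(a,None,fx=2.35,fy=2.35,interpolation=cv2.INTER_CUBIC);b=cv2.resize(b,None,fx=2.6,fy=2.6,interpolation=cv2.INTER_CUBIC)
b=cv2.convertScaleAbs(b,alpha=1.4)
h=max(a.shape[0],b.shape[0]); f=lambda i:cv2.copyMakeBorder(i,0,h-i.shape[0],0,0,cv2.BORDER_CONSTANT)
m=np.hstack([f(a),f(b)]); cv2.imwrite("pics/m1.png",m); print(m.shape,a.shape)
```

```text
(416, 790, 3) (400, 400, 3)
```

View pics/m1.png

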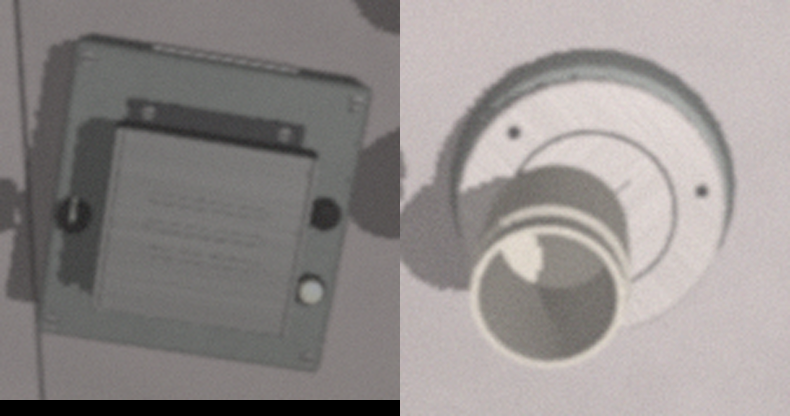

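Run:
```python
from h import *
from scipy.optimize import least_squares
def at(p,r): return cam("wrist",dict(tcp_pos=p,ee_rot=r))
C1=at([589.745,-140.746,259.804],[180.0,-.02,179.928]);C2=at([445.70,189.383,260.147],[180,.04,179.947])
P1=lambda x,y,z:ray(C1,235+x/2.35,110+y/2.35,z); P2=lambda x,y,z:ray(C2,240+(x-400)/2.6,130+y/2.6,z)
A=[P1(82,40,48),P1(370,88,48),P1(318,370,69),P1(40,328,69)]
for a in A:print(a.round(1))
c=np.mean(A,0); print("box",c); 
for i,j in((0,1),(3,2)):
    d=A[j]-A[i];print(np.hypot(*d[:2]),np.degrees(np.arctan2(-d[0],d[1])))
for i,j in((0,3),(1,2)):
    d=A[j]-A[i];print(np.hypot(*d[:2]),np.degrees(np.arctan2(d[1],d[0])))
def cf(pts,z,r=None):
    q=np.array([P2(*p,z)[:2] for p in pts]); s=least_squares(lambda v:np.hypot(*(q-v[:2]).T)-(v[2] if r is None else r),[*q.mean(0),50],loss="soft_l1"); return s.x
print("platen",cf([(727,200),(458,204),(592,80),(690,290),(640,325),(500,120),(690,120)],42))
print("ring",cf([(590,131),(676,210),(650,262),(636,278),(655,160),(520,172)],42,41))
print("rim",cf([(470,297),(626,297),(548,225),(548,368)],120))
print("foot",cf([(575,165),(530,175),(626,205),(600,172)],50,34))
l,r=P1(118,125,100),P1(316,155,100);print(l,r)
```

```text
[ 551.2 -196.2   48. ]
[574.8 -54.6  48. ]
[719.2 -77.1  69. ]
[ 694.9 -221.2   69. ]
box [ 635.02186976 -137.2737978    58.5       ]
143.55321799493527 -9.437187966582316
146.0988978453618 -9.584067269294101
145.799033388841 -9.842576062564682
146.1777489280537 -8.843896188132806
platen [512.17228643 184.02625336  64.21253196]
ring [512.71188779 182.72465018  50.        ]
rim [521.06619476 166.88485502  31.19658891]
foot [520.1155942  170.44352535  50.        ]
[ 582.86255239 -174.82639489  100.        ] [596.372201   -88.02764355 100.        ]
```

```bash
cat >> h.py <<'E'
def att(z,x):
    z=np.array(z,float);z/=np.linalg.norm(z);x=np.array(x,float);x-=z*(x@z);x/=np.linalg.norm(x)
    return Ro.from_matrix(np.c_[x,np.cross(z,x),z]).as_euler("xyz",degrees=True)
def push(jar,target,look=True,tilt=15,z=52,half=10.6,over=0):
    jar,target=np.array(jar),np.array(target); v=target-jar; D=np.hypot(*v); d=np.append(v/D,0)
    t=np.radians(tilt); A=att(d*np.sin(t)-np.array([0,0,np.cos(t)]),d)
    J=np.append(jar,z); s=J-d*(34+half+10); e=np.append(target,z)-d*(34+half-over)
    goto(s+[0,0,110],A); move_l(s,A,200); f0=get_obs()["wrist_force"]
    move_l(e,A,40); o=get_obs(); print("push end",o["tcp_pos"],e,"F",o["wrist_force"]-f0)
    move_l(e-d*15,A,80); move_l(e-d*15+[0,0,110],A,250)
E
python3 - <<'E'
from h import *
import station
print(getattr(station,"grasp_offset",None), get_obs()["t"])
grip(0)
push([520.6,168.5],[512.4,183.3])
goto([445,190,230],[180,0,180]); wait(.1)
o=get_obs(); im=get_image("wrist"); print(repr(o["tcp_pos"]),o["ee_rot"],o["t"],o["grip_width"])
b=cv2.resize(im[100:300,215:415],None,fx=3,fy=3,interpolation=cv2.INTER_CUBIC); cv2.imwrite("pics/w3.png",cv2.convertScaleAbs(b[:,:,::-1],alpha=1.3))
E
```

```text
18.700000000000003 4.8167
push end [533.82563053 144.40263731  51.87599267] [534.01489881 144.2877436   52.        ] F [ 0.94576548 -0.98358052  0.14957131]
array([444.8492909 , 189.0445163 , 227.98836331]) [-179.94342983   -0.19528534  179.84202074] 9.575 -0.15232924895637157
```

View pics/w3.png

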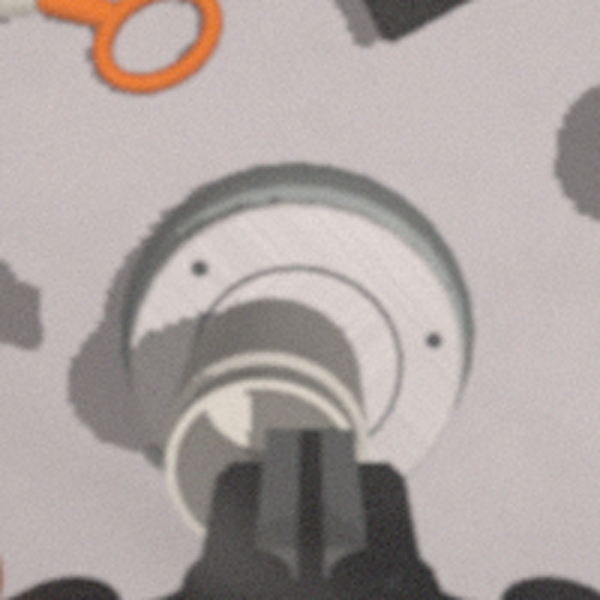

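The jar's foot (top arc around (272,300)) is still left of the ring centre (about (298,345)). I'll quantify that.

Run:
```python
from h import *
from scipy.optimize import least_squares
C=cam("wrist",dict(tcp_pos=[444.849,189.044,227.988],ee_rot=[-179.943,-.195,179.842]))
P=lambda x,y,z:ray(C,215+(x-1)/3,100+(y-1)/3,z)
def cf(pts,z,r=None):
    q=np.array([P(*p,z)[:2] for p in pts]); s=least_squares(lambda v:np.hypot(*(q-v[:2]).T)-(v[2] if r is None else r),[*q.mean(0),50],loss="soft_l1"); return s.x.round(1)
print("platen",cf([(128,345),(470,330),(297,200),(410,235),(455,420),(180,255)],42))
print("ring",cf([(297,267),(402,355),(380,420),(375,300),(230,285)],42,41))
print("rim",cf([(165,470),(262,378),(190,410),(340,408),(200,530)],120,31.2),cf([(165,470),(262,378),(190,410),(340,408),(200,530)],120))
print("foot",cf([(272,300),(190,350),(360,375),(230,307),(320,312)],42,34),cf([(360,375),(357,420)],70,34))
```

```text
platen [511.6 184.7  65.7]
ring [512.  182.2  50. ]
rim [516.4 174.5  50. ] [516.  174.2  30.8]
foot [518.1 173.4  50. ] [514.7 238.5  50. ]
```

Run:
```python
from h import *
push([516.5,174.3],[512.0,183.3],half=1.5)
grip(85)
goto([400,183,200],[180,0,180]); wait(.15)
o=get_obs(); im=get_image("wrist"); print(o["tcp_pos"].tolist(),o["ee_rot"].tolist(),o["t"])
C=cam("wrist",o); np.save("o.npy",np.r_[o["tcp_pos"],o["ee_rot"]])
u,v=proj(C,[512,183,70]).astype(int); print(u,v); u0,v0=max(0,min(440,u-100)),max(0,min(200,v-100)); print(u0,v0)
b=cv2.resize(im[v0:v0+200,u0:u0+200],None,fx=3,fy=3,interpolation=cv2.INTER_CUBIC); cv2.imwrite("pics/w4.png",cv2.convertScaleAbs(b[:,:,::-1],alpha=1.3))
```

```text
push end [527.63432523 151.75133424  51.94906928] [527.87608264 151.54783472  52.        ] F [-1.27903782  0.15025025 -0.27710636]
[401.02392819077266, 182.433086323618, 199.7891620533394] [-179.9967397523843, -0.02419619804301311, 179.84662802816976] 14.3417
319 280
219 180
```

View pics/w4.png

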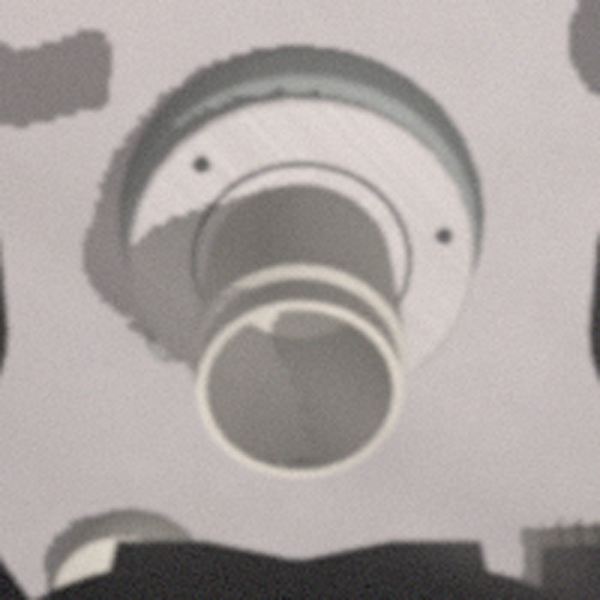

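Run:
```python
from h import *
from scipy.optimize import least_squares
o=np.load("o.npy")
C=cam("wrist",dict(tcp_pos=o[:3],ee_rot=o[3:]))
P=lambda x,y,z:ray(C,219+(x-1)/3,180+(y-1)/3,z)
def cf(pts,z,r=None):
    q=np.array([P(*p,z)[:2] for p in pts]); s=least_squares(lambda v:np.hypot(*(q-v[:2]).T)-(v[2] if r is None else r),[*q.mean(0),50],loss="soft_l1"); return s.x.round(1)
print("platen",cf([(128,255),(474,240),(300,97),(420,135),(460,300),(175,150)],42))
print("ring",cf([(301,163),(411,245),(405,290),(380,190),(193,250),(225,185)],42,41))
print("rim",cf([(196,388),(404,388),(300,298),(300,475)],120))
print("foot",cf([(300,184),(205,240),(393,250),(355,195),(245,195)],42,34))
```

```text
platen [509.8 182.9  63.8]
ring [511.8 182.9  50. ]
rim [511.4 182.2  31. ]
foot [512.2 182.1  50. ]
```

The jar is centred within about 1 mm. Next I'll plan the entry under the guard in deck coordinates and check IK.

```bash
cat >> h.py <<'E'
YAW=-9.3; O=np.array([625.5,-135.7,57.]); RD=Ro.from_euler("zy",[YAW,-8],degrees=True) if 0 else Ro.from_euler("ZY",[YAW,-8],degrees=True)
def dk(x,z,y=0): return O+RD.apply([x,y,z])
def tool(e):
    e=np.radians(e); return att(RD.apply([np.cos(e),0,-np.sin(e)]),RD.apply([np.sin(e),0,np.cos(e)]))
E
python3 - <<'E'
from h import *
print(dk(-66,0),dk(100,0))
for e in(40,45,50,55,60):
    A=tool(e)
    for p in((-120,80),(-44,14),(-2,26),(5,30)):
        q=solve_ik(dk(*p),A); print(e,p,A.round(1),None if q is None else np.round(q,1))
E
```

```text
[ 561.00138751 -125.13794715   47.81457534] [ 723.22517044 -151.70311038   70.9173101 ]
40 (-120, 80) [180.  -58.   -9.3] None
40 (-44, 14) [180.  -58.   -9.3] [-28.7   5.6 141.3 143.5  28.3 -67.5]
40 (-2, 26) [180.  -58.   -9.3] [-26.5   6.5 136.5 142.7  24.4 -64.5]
40 (5, 30) [180.  -58.   -9.3] [-26.1   6.3 135.7 142.   23.5 -63.5]
45 (-120, 80) [180.  -53.   -9.3] None
45 (-44, 14) [180.  -53.   -9.3] [-27.7   2.6 139.5 132.2  19.9 -55.3]
45 (-2, 26) [180.  -53.   -9.3] [-25.7   4.2 134.5 128.4  16.7 -49.6]
45 (5, 30) [180.  -53.   -9.3] [-25.4   4.1 133.7 126.7  16.  -47.6]
50 (-120, 80) [180.  -48.   -9.3] None
50 (-44, 14) [180.  -48.   -9.3] [-26.7   0.8 137.2 109.5  13.6 -31.8]
50 (-2, 26) [180.  -48.   -9.3] [-24.8   2.8 132.   98.9  11.6 -19.6]
50 (5, 30) [180.  -48.   -9.3] [-24.6   2.9 131.2  95.3  11.3 -15.7]
55 (-120, 80) [180.  -43.   -9.3] [-30.7 -22.5 144.1  40.6  22.4  35.6]
55 (-44, 14) [180.  -43.   -9.3] [-2.570e+01 -1.000e-01  1.345e+02  7.140e+01  1.170e+01  6.900e+00]
55 (-2, 26) [180.  -43.   -9.3] [-24.    2.4 129.2  57.7  11.8  22. ]
55 (5, 30) [180.  -43.   -9.3] [-23.8   2.5 128.3  54.4  12.1  25.5]
60 (-120, 80) [180.  -38.   -9.3] [-29.  -20.8 140.6  27.7  26.6  49.1]
60 (-44, 14) [180.  -38.   -9.3] [-24.7   0.  131.3  39.4  14.9  39.4]
60 (-2, 26) [180.  -38.   -9.3] [-23.2   2.7 126.   31.5  16.5  48.5]
60 (5, 30) [180.  -38.   -9.3] [-23.    2.9 125.1  30.   17.   50.2]
```

Run:
```python
from h import *
grip(0); A=tool(60)
goto(dk(-110,85),A); move_l(dk(-75,30),A,120); move_l(dk(-46,14),A,60)
o=get_obs(); f0=o["wrist_force"]; print(o["t"],o["tcp_pos"]-dk(-46,14),f0)
im=get_image("scene"); sd=get_image("side")
C=cam("scene"); D=cam("side"); r=[]
for c,i in((C,im),(D,sd)):
    u,v=proj(c,dk(-30,32)).astype(int); print(u,v)
    for p in(dk(-30,32),dk(-46,14)): x,y=proj(c,p).astype(int); i=i.copy(); i[y,x]=[255,0,0]
    r.append(cv2.resize(i[v-50:v+50,u-50:u+50],None,fx=4,fy=4,interpolation=cv2.INTER_CUBIC))
cv2.imwrite("pics/s5.png",np.hstack(r)[:,:,::-1])
```

```text
18.4417 [-0.18574442  0.12486228 -0.11568926] [-0.14862624 -0.07055634 -0.69850484]
366 161
353 156
```

View pics/s5.png

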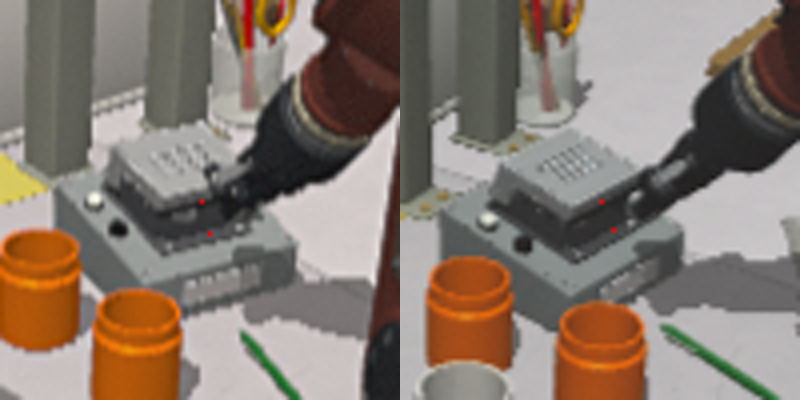

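Run:
```python
from h import *
o=get_obs(); Rt=Ro.from_euler("xyz",o["ee_rot"],degrees=True); X=o["tcp_pos"]
r=[]
for n in("scene","side","wrist"):
    i=get_image(n)
    c=cam(n,o); u,v=proj(c,X).round().astype(int); print(n,u,v)
    k,h=(8,25) if n!="wrist" else (4,50)
    y0,x0=v-h-(15 if n!="wrist" else 0),u-h+(5 if n!="wrist" else 0)
    b=cv2.convertScaleAbs(cv2.resize(i[y0:y0+2*h,x0:x0+2*h],None,fx=k,fy=k,interpolation=cv2.INTER_CUBIC),alpha=1.6)
    for s in(0,18.7,40):
        p=proj(c,X-Rt.apply([0,0,s])); cv2.circle(b,tuple(int(q) for q in((p-[x0,y0])*k+k/2)),3,(255,0,0),-1)
    r.append(b)
r=[cv2.resize(b,(266,266)) if 0 else b for b in r]
cv2.imwrite("pics/s6.png",cv2.resize(np.hstack(r),(800,267),interpolation=cv2.INTER_AREA)[:,:,::-1] if 0 else np.vstack([np.hstack(r[:2]),np.hstack([r[2],np.zeros_like(r[2])])])[:600,:,::-1])
```

```text
scene 368 169
side 357 164
wrist 317 230
```

View pics/s6.png

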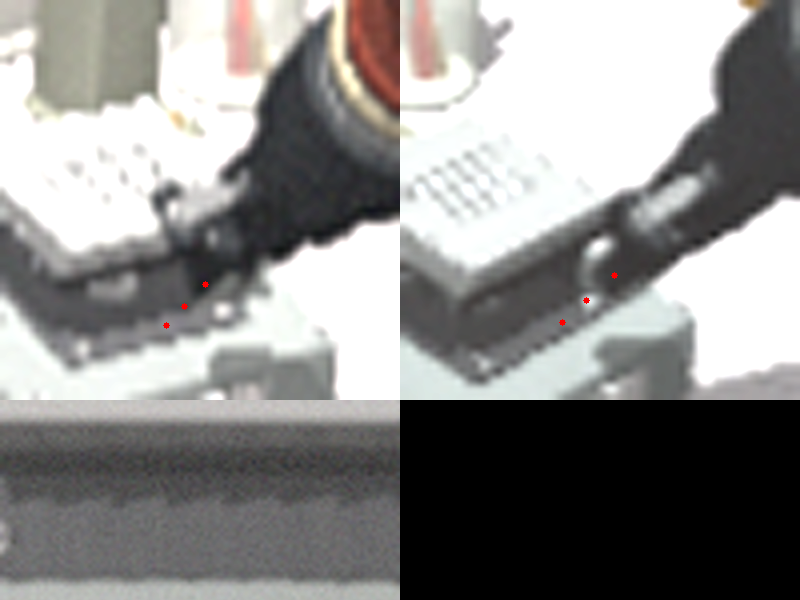

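Run:
```python
from h import *
A=tool(60); wait(.2); f0=np.mean([get_obs()["wrist_force"] for _ in range(1)],0); print(f0,get_obs()["t"])
for z in np.arange(12.5,-16,-1.5):
    move_l(dk(-50,z),A,40); o=get_obs(); f=RD.inv().apply(o["wrist_force"]-f0); p=RD.inv().apply(o["tcp_pos"]-O)
    print(round(z,1),p.round(1),f.round(1))
    if f[2]>2.5: break
print(o["t"]); move_l(dk(-50,z+6),A,60)
```

```text
[ 0.69118584  0.06190762 -0.06307039] 18.8917
12.5 [-50.6   0.1  12.1] [-0.6 -0.4  0.3]
11.0 [-50.    0.   10.9] [ 0.1 -0.1 -0.1]
9.5 [-50.1   0.1   9.3] [-0.5 -0.3 -0.1]
8.0 [-50.1   0.    7.8] [ 0.1 -1.1  0. ]
6.5 [-50.1   0.    6.3] [-0.6 -0.2  0.9]
5.0 [-50.1   0.    4.8] [-0.6 -0.9 -0. ]
3.5 [-50.1   0.    3.4] [-0.6  0.3  0.1]
2.0 [-50.1   0.1   1.8] [-1.1  0.1 -0.2]
0.5 [-50.1   0.    0.3] [-1.4 -0.8  0.5]
-1.0 [-50.1   0.   -1.2] [-1.  -0.7 -0.7]
-2.5 [-50.1   0.   -2.7] [-1.7  0.5  0.1]
-4.0 [-50.1   0.1  -4.2] [-0.8  0.5  0.7]
-5.5 [-50.1   0.   -5.6] [-0.4 -0.6  0.6]
-7.0 [-50.1   0.   -7.2] [-0.6 -0.9 -0.5]
-8.5 [-50.1   0.   -8.7] [-0.6  0.2  0.3]
-10.0 [-50.1   0.  -10.1] [-0.9 -0.7 -0.2]
-11.5 [-50.1   0.  -11.7] [-0.7 -0.4 -0.5]
-13.0 [-50.1  -0.  -13.1] [-1.3 -0.2 -1. ]
-14.5 [-50.1   0.  -14.6] [ 0.3  0.3 -0. ]
23.65
```

Run:
```python
from h import *
A=tool(60); f0=np.array([.4,0,-.2])
for z in [-13.5,-17,-20,-22.5,-25,-27,-29,-31]:
    move_l(dk(-50,z),A,100); o=get_obs(); f=RD.inv().apply(o["wrist_force"]-f0); p=RD.inv().apply(o["tcp_pos"]-O)
    print(z,p.round(1),f.round(1),o["qvel"].max().round(1))
    if f[2]>2.5: break
move_l(dk(-50,z+5),A,100); print(get_obs()["t"])
```

```text
-13.5 [-50.5   0.1 -14. ] [-0.   0.5 -0.8] 0.4
-17 [-50.2   0.1 -17.2] [-1.2 -0.4  0.2] 0.1
-20 [-50.1   0.  -20.1] [-0.2 -0.8  1. ] 0.0
-22.5 [-50.1   0.1 -22.5] [ 0.3 -0.6  0.6] 0.0
-25 [-50.1   0.1 -25. ] [-0.  -0.   0.5] 0.0
-27 [-50.1   0.  -27.1] [-0.4 -0.3  0.2] 0.1
-29 [-50.1   0.  -29.1] [-0.3 -0.3  1.9] 0.1
-31 [-50.1   0.1 -31.1] [ 0.4 -0.4  0.4] 0.0
26.15
```

```bash
cat >> h.py <<'E'
S=39
def tp(x,z): return dk(x+.5*S,z-.866*S)
E
python3 - <<'E'
from h import *
A=tool(60)
for p in((-69,14),(-46,13),(-20,21),(-4.5,27.5),(2,30)): print(p,np.round(solve_ik(tp(*p),A),0))
move_l(tp(-69,14),A,80); move_l(tp(-46,13),A,60); f0=get_obs()["wrist_force"]
for p in((-36,15.5),(-28,18.5),(-20,21.5),(-15,23.5),(-11,25)):
    move_l(tp(*p),A,60); o=get_obs(); f=RD.inv().apply(o["wrist_force"]-f0)
    print(p,(RD.inv().apply(o["tcp_pos"]-tp(*p))).round(1),f.round(1))
print(o["t"],[ (round(d["score"],2),np.round(d["extent"]).tolist()) for n in ("scene","side") for _ in [get_image(n)] for d in spot_in("guard",n)[:1]])
im=get_image("side"); c=cam("side"); u,v=proj(c,dk(-20,40)).astype(int)
a=cv2.resize(im[v-35:v+35,u-35:u+35],None,fx=6,fy=6,interpolation=cv2.INTER_CUBIC); 
im=get_image("scene"); c=cam("scene"); u,v=proj(c,dk(-20,40)).astype(int)
b=cv2.resize(im[v-35:v+35,u-35:u+35],None,fx=6,fy=6,interpolation=cv2.INTER_CUBIC)
cv2.imwrite("pics/s7.png",cv2.resize(np.hstack([a,b])[:,:,::-1],(800,400)))
E
```

```text
(-69, 14) [-25.   5. 132.  56.  11.  22.]
(-46, 13) [-24.   7. 129.  52.  11.  27.]
(-20, 21) [-23.   8. 126.  43.  12.  36.]
(-4.5, 27.5) [-23.   9. 124.  38.  13.  42.]
(2, 30) [-22.   9. 123.  37.  14.  44.]
(-36, 15.5) [-0.1  0.   0. ] [ 0.5  0.6 -1.2]
(-28, 18.5) [-1.6  0.5 -1. ] [ 0.1  1.  -1.5]
(-20, 21.5) [-0.9  0.3 -0.6] [-0.6  1.1 -2.8]
(-15, 23.5) [-0.8  0.4 -0.6] [-2.7  1.2 -1.4]
(-11, 25) [ 0.2 -0.2  0.2] [-2.2  0.6  0.1]
28.3417 [(0.68, [360.0, 164.0, 66.0, 50.0]), (0.67, [342.0, 147.0, 30.0, 18.0])]
```

Run:
```python
from h import *
A=tool(60); f0=np.zeros(3)
for p in((-8,26),(-5,27.3),(-2,28.5),(1,29.5),(3.5,30.5)):
    move_l(tp(*p),A,60); o=get_obs(); f=RD.inv().apply(o["wrist_force"]-f0)
    print(p,(RD.inv().apply(o["tcp_pos"]-tp(*p))).round(1),f.round(1))
    if f[0]<-12: break
r=[]
for n in("side","scene"):
    im=get_image(n); c=cam(n); u,v=proj(c,dk(-10,45)).astype(int)
    r.append(cv2.resize(im[v-35:v+35,u-35:u+35],(400,400),interpolation=cv2.INTER_CUBIC))
cv2.imwrite("pics/s8.png",cv2.convertScaleAbs(np.hstack(r)[:,:,::-1],alpha=1.3)); print(get_obs()["t"])
```

```text
(-8, 26) [ 0.4 -0.1  0.2] [-2.4  0.2 -1.9]
(-5, 27.3) [ 0.5 -0.1  0.3] [-2.  -0.8 -1.1]
(-2, 28.5) [-1.1  0.4 -0.8] [-4.6 -0.5 -1.7]
(1, 29.5) [-3.8  0.6 -2.2] [-15.1  -2.7   6.3]
29.7417
```

View pics/s8.png

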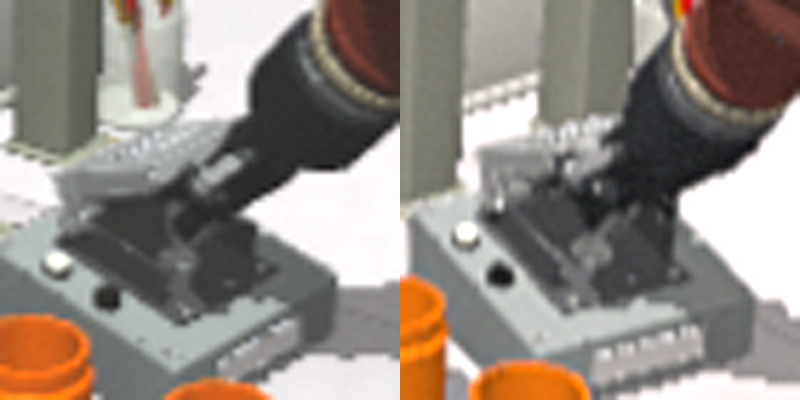

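The cover is lifted well clear. The hard-stop force is square to a lever leaning 20° back, so the toggle is on its rear stop. I'll withdraw along the same path and check.

Run:
```python
from h import *
A=tool(60); wait(.1)
for p in((-20,21.5),(-46,13),(-80,25)): move_l(tp(*p),A,100)
move_l(tp(-90,90),A,150); goto([480,-100,260],[180,0,180]); wait(.15)
o=get_obs(); print(o["t"],o["wrist_force"]); get_image("wrist"); c=cam("wrist",o)
for k in("guard","guard_lip","control_box","toggle_tip"): print(k,[(round(d["score"],2),np.round(d["extent"]).tolist()) for d in spot_in(k,"wrist")][:2])
print("shut cover predicted corners",[proj(c,dk(x,50,y)).round().tolist() for x in(-30,50) for y in(-45,45)])
for n in("scene","side"):
    i=get_image(n); print(n,[(round(d["score"],2),np.round(d["extent"]).tolist()) for k in("guard","jar") for d in spot_in(k,n)])
    cc=cam(n); print("jar exp",proj(cc,[512,182.5,81]).round(), "d from start", np.abs(i[120:330,180:430].astype(int)-cv2.imread(f"pics/{n}0.png")[120:330,180:430,::-1]).max(2).__gt__(60).sum())
    m=np.abs(i.astype(int)-cv2.imread(f"pics/{n}0.png")[:,:,::-1]).max(2)
    for nm,p,h in(("guard",dk(0,40),16),):
        u,v=proj(cc,p).astype(int); print(nm,np.median(m[v-h:v+h,u-h:u+h]),np.percentile(m[v-h:v+h,u-h:u+h],90))
```

```text
34.2417 [ 0.11194647  0.12992541 -0.62143409]
guard [(0.65, [283.0, 299.0, 71.0, 86.0])]
guard_lip [(0.89, [284.0, 297.0, 74.0, 83.0])]
control_box [(0.81, [293.0, 271.0, 127.0, 138.0])]
toggle_tip []
shut cover predicted corners [[252.0, 260.0], [331.0, 272.0], [243.0, 326.0], [320.0, 337.0]]
scene [(0.59, [225.0, 267.0, 26.0, 44.0]), (0.57, [360.0, 154.0, 36.0, 24.0]), (0.96, [304.0, 208.0, 22.0, 34.0]), (0.79, [271.0, 258.0, 25.0, 43.0]), (0.61, [351.0, 199.0, 27.0, 35.0])]
jar exp [302. 206.] d from start 1502
guard 11.0 15.0
side [(0.7, [344.0, 150.0, 36.0, 18.0]), (0.92, [353.0, 200.0, 23.0, 34.0]), (0.78, [307.0, 282.0, 33.0, 45.0]), (0.68, [319.0, 214.0, 23.0, 35.0]), (0.34, [319.0, 237.0, 53.0, 41.0])]
jar exp [319. 214.] d from start 1286
guard 2.0 4.0
```

```bash
python3 -c "
from station import *
print(sign_off())"
```

```text
the job is handed in; nothing more can be done
None
```

I handed the job in at about 34 s: the jar stands within about 1 mm of the ring's centre and the cover is shut. I judged the toggle to be fully on from the force at its rear stop, because the cover hides it from the cameras.

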